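# Fish the marker out of the deep rack with the spring tongs

## Task

The blue-and-white marker has slipped to the bottom of one of the rack's deep, narrow pockets. Take the spring tongs from their stand, squeeze them on the marker down in the pocket without touching it with the fingers, lift it out and lay it flat inside the cream tray without letting it fall, then stand the tongs back upright in their stand. Leave the steel tweezers and the syringe in the other pockets and the spray bottle where they are.

Things in the scene. Friction and masses are not known exactly. Their poses are not given: they have to be found in the camera images.
- tongs: Spring tongs, 138 mm tall, 100 g, standing upright in the stand. Origin: midway between the two leg tips, at their lowest level; z up; y the line along which they close (a half turn about z looks the same). Steel legs 14 mm wide (x) hang from a blue head (22 mm in y, z = 116 to 138 mm, nothing above). Below z = 80 mm the open legs measure 38 mm outside; rubber tips 16 mm wide, 30 mm apart, z = 0 to 22 mm.
- tongs_grip (a point): Place to hold the tongs: 112 mm above their origin, midway between the black rubber grip pads on the outer sides of the legs (z = 95 to 131 mm, 19 mm wide). 54 mm over the pads when open, 34 mm fully shut; pinch across the tongs' y, fingers no lower than z = 90 mm. A squeeze of 3 to 6 mm in all carries the tongs with the tips still open.
- tongs_jaw (a joint): Travel of one tongs leg towards the middle, m: 0 open, 0.010 fully shut (the other leg, on a spring of its own, moves alike when both are squeezed; both stay parallel). Gap between the tips = 30 mm - 2 x this value, so 10 mm when shut. The legs spring open by themselves: each pushes back with 3 N at 0 and 6 N at 0.010; any squeeze beyond that grips what is between the tips.
- stand: Fixed stand for the tongs: dark foot plate 85 x 95 mm, 6 mm thick, with a blue well on it. Origin: centre of the underside. The well is 22 mm (x) by 46 mm (y) inside, its floor 6 mm above the table, its walls 52 mm high with a flared mouth up to 61 mm. The tongs belong in it upright, their y along the stand's y (either way round), centred, resting on its floor.
- rack: Fixed rack of clear plastic with a white floor, 164 (x) x 176 (y) x 90 (z) mm. Origin: centre of the underside. Three pockets side by side at x = -53, 0 and +53 mm, each 48 mm wide (x), 166 mm long (y), the floor 6 mm above the table and the rim at 90 mm: too deep and narrow for a gripper. Walls 5 mm.
- marker: Blue-and-white felt marker, 131 mm long, 15 mm thick, about 20 g, lying at the bottom of one of the three pockets (any of them), along it, near the middle. Origin: at mid-length, at its underside as it lies at the start (later it may have rolled, so the axis may then be up to 15 mm lower or beside); y along the marker. Barrel 14 mm thick, cap 15 mm thick (y = -66 to -22 mm).
- tray: Fixed shallow cream tray, 150 (x) x 395 (y) x 27 (z) mm. Origin: centre of the underside. Flat floor 2 mm thick, usable 116 x 360 mm, so the marker fits only roughly along the tray's y; the rim is 27 mm high. Its nearer half is the easier to reach; the ends are 197 mm from its centre.
- steel_tweezers: Steel tweezers, 126 x 17 x 10 mm, lying in another pocket; to be left there. Origin: centre of underside, y along it.
- syringe: Clear syringe, 121 x 20 x 14 mm, lying in the third pocket; to be left there. Origin: centre of underside, y along it.
- sprayer: Spray bottle with a white head, 91 x 98 mm and 289 mm tall, standing loose on the table between the rack and the tray, on the far side; go round it. Origin: centre of its foot.

How it is judged:
On the way, in this order (a step that is already met when the one before it is completed fails the run):
1. the marker, gripped by the tongs, has been lifted clear above the rack (contact force between tongs and marker above 0.5 N and height (world z) of marker above 0.095 m), for 0.2 s.
2. the marker lies flat inside the tray, let go by the tongs (x of marker in the frame of tray between -0.05 and 0.05 m and y of marker in the frame of tray between -0.125 and 0.125 m and z of marker in the frame of tray below 0.02 m and angle between marker's own y axis and vertical between 1.45 and 1.69 rad and contact force between tongs and marker below 0.05 N), for 0.2 s.
At the end, for the whole second after the job is handed in: The marker lies flat (within 7 degrees) on the tray's floor, its middle within 50 mm across and 125 mm along of the tray's centre; the tongs stand upright (within 8.5 degrees) on the floor of their stand's well, within 12 mm of its centre, released; both are at rest (all of step 2 and horizontal distance between tongs and stand below 0.012 m and z of tongs in the frame of stand below 0.012 m and angle between tongs's own z axis and vertical below 0.15 rad and contact force between the fingers and tongs below 0.05 N and linear speed of each of marker, tongs below 0.02 m/s); the robot touches nothing.
It fails at once if the fingers touch the marker (contact force between the fingers and marker above 0.3 N).
It fails at once if the marker is let go while more than 55 mm above the table (height (world z) of marker above 0.055 m and contact force between tongs and marker below 0.02 N).
It fails at once if the tweezers are moved by more than 40 mm (distance of steel_tweezers from where it was at the start of the episode above 0.04 m).
It fails at once if the syringe is moved by more than 40 mm (distance of syringe from where it was at the start of the episode above 0.04 m).
It fails at once if the spray bottle is moved by more than 20 mm or tipped (distance of sprayer from where it was at the start of the episode above 0.02 m or angle between sprayer's own z axis and vertical above 0.2 rad).
It also fails if it takes over 62 s, if anything falls off the work surface, if the arm or the gripper's body presses on something with over 40 N, if the wrist force passes 120 N, or if a joint passes its speed limit or range.

## Robot

A 6-joint arm with a two-finger parallel gripper is mounted at the origin on the work surface; the furniture and walls round the work are solid. World frame = base frame: x ahead of the robot, y to its left, z up, the work surface at z = 0. Lengths are in m, angles in rad, forces in N, time in s.
With the tool pointing down it reaches from about 0.375 to 0.9 m from the base axis. Payload 3.1 kg.
Tool frame: the origin (TCP) lies midway between the tips of the shut fingers; the grasp point (between the pads) lies 19 mm behind it; z points along the fingers, y is the line along which they close (so a half turn about z gives the same grasp; the last joint's range is limited). The gripper opens to 87 mm and grips with 3 to 60 N. Pads are 19 mm wide; open, the fingers measure 117 mm over their backs; the gripper's body (75 mm by 190 mm) begins 51 mm behind the grasp point.
Start: joints at [1.137, 0.527, 1.433, -0, 1.181, -0.178], TCP at [0.157, 0.605, 0.223] pointing down, gripper open.
Joint ranges: [-3.08, 3.08], [-0.75, 2.2], [0.22, 2.44], [-1.43, 4.57], [0, 2.65], [-2.85, 2.85]. Speed limits (rad/s): [2.79, 2.79, 3.14, 3.14, 3.14, 3.14].

## Interface

Orientations are given as a unit quaternion [x, y, z, w].
In Python, from rig import status, imaging, order gives the robot as it stands.
- The arm moves only by the tool arm_command, never from a script. Its argument "deltas" is one flat list of numbers, 5 for each row, row after row: the opening, from -1 (shut) to 1 (fully open), so that 0 is half open, then the shift along the tool's x, y, z in m, then the turn about the tool's z in rad. In form: [gripper, tx, ty, tz, roll, gripper, tx, ty, tz, roll, ...]. A call has 1 to 12 rows; each row shifts and turns the commanded pose from where the row before left it, along the tool's axes as they then stand; what a row does not reach is not made up. A row lasts 1/8 s, in which the tool goes at most 62.5 mm and 10.7 degrees, less where a joint would pass 70% of its speed; a pose out of reach is approached as far as the arm can. A call with a gripper value outside its range is refused whole. The fingers move at their own pace and stop on an object; "newtons" is the grip in N (left out, the last holds). Time passes only in rows, so rows that do not move let the fingers close. It gives the time, the measured TCP pose, the force, the opening and the grip force at its end, in the units of the state.
- status.get_obs(): the state, without advancing time (a new reading comes with each control period).
- imaging.camera(name): name is "side" or "top"; returns (picture, depth): 480x640x3 uint8, red, green, blue; 480x640 float32, m along the optical axis (not along the pixel's ray), 0 where there is no reading.
- imaging.camera_params(name): a dict with "intrinsics" (3x3 intrinsics, pixels), "camera_from_world" (4x4, takes a point from world to camera coordinates). Camera axes: x right, y up, looking along -z (the intrinsics and any distortion apply to the point x, -y, -z); pixel columns grow to the right and rows downward; lengths in m; the calibration is good to about 2 mm. A picture is of the moment at which its call begins. camera_params takes no time and is no camera call.
- order.hand_in(): hands the job in; it is judged then, once.
The state is a dict: "time": time; "q": joint angles; "joint_velocities": joint speeds; "joint_torque": joint torques, N m; "position": TCP position; "tool_rot": TCP orientation; "ft_force": force on the tool from outside, world axes, zero at the start; "moment": the same for the moment, N m; "grip_width": finger opening in m; "grip_force": force on a finger pad.
Only numpy, scipy, OpenCV 4.12 (cv2) and the standard library are available. Lean on these libraries where they do the work, as an engineer would, in place of code of your own. Each camera call takes 0.05 s, during which the arm holds its last target. There are 200 camera calls.

## Working session

There is one attempt and no reset: what is moved stays moved. The work goes in short steps, Python scripts to look and compute and a tool call to move; the robot and the scene stay as the last step left them, time stands still between calls to the robot, and variables do not carry over. Pictures are saved under pics/ and viewed, at most 11 in all, crops included, and the job is handed in when it is done.

Besides the shell and the picture viewer there is one more tool, called after "Call:" in YAML: its name, and indented under it one key for each argument. arm_command: Moves the arm, as the interface text tells. Its arguments: {"type":"object","properties":{"deltas":{"type":"array"},"newtons":{"type":"number"}},"required":["deltas"]}

```bash
mkdir -p pics; cat > h.py <<'E'
import numpy as np, cv2
from rig import status, imaging, order
def grab(n,tag):
    p,d=imaging.camera(n); cv2.imwrite(f'pics/{tag}.png',p[:,:,::-1]); np.save(f'pics/{tag}.npy',d); return p,d
def world(n,d):
    c=imaging.camera_params(n);K=np.array(c['intrinsics']);T=np.linalg.inv(np.array(c['camera_from_world']))
    v,u=np.mgrid[:480,:640]
    X=(u-K[0,2])/K[0,0]*d;Y=(v-K[1,2])/K[1,1]*d
    P=np.stack([X,-Y,-d,np.ones_like(d)],-1)@T.T
    P[d==0]=np.nan
    return P[...,:3]
E
python3 - <<'E'
from h import *
for n in('top','side'):
    grab(n,n+'0'); c=imaging.camera_params(n); print(n,c.keys(),np.linalg.inv(c['camera_from_world']).round(3),c['intrinsics'])
print(status.get_obs())
E
```

```text
top dict_keys(['intrinsics', 'camera_from_world']) [[ 0.003  0.994 -0.112  0.441]
 [-1.     0.004  0.014  0.008]
 [ 0.014  0.112  0.994  1.173]
 [ 0.     0.     0.     1.   ]] [[549.80853529   0.         325.49137278]
 [  0.         549.80853529 234.98336427]
 [  0.           0.           1.        ]]
side dict_keys(['intrinsics', 'camera_from_world']) [[ 0.888  0.263 -0.377  0.067]
 [-0.459  0.484 -0.745 -1.011]
 [-0.014  0.834  0.551  0.822]
 [ 0.     0.     0.     1.   ]] [[557.75563846   0.         325.01183598]
 [  0.         557.75563846 240.34754722]
 [  0.           0.           1.        ]]
{'time': 0.1, 'q': array([ 1.13752823e+00,  5.28385470e-01,  1.43375484e+00,  1.84603393e-05,
        1.18144114e+00, -1.78488600e-01]), 'joint_velocities': array([ 0.00048908, -0.00180266, -0.00212655, -0.00106981, -0.00023518,
       -0.00211154]), 'joint_torque': array([ 4.46950553e-04, -4.40984917e+01, -1.77149445e+01,  6.35402952e-02,
        5.33902121e-02, -5.10982215e-05]), 'position': array([0.15719754, 0.60422537, 0.22166812]), 'tool_rot': array([ 1.27048901e-01,  9.91895956e-01, -9.45667283e-04, -3.07582568e-04]), 'ft_force': array([ 0.2995674 ,  0.96178862, -0.27338775]), 'moment': array([0.02849088, 0.0049974 , 0.01070504]), 'grip_force': 0.0, 'grip_width': 0.08686957954602206}
```

View pics/top0.png

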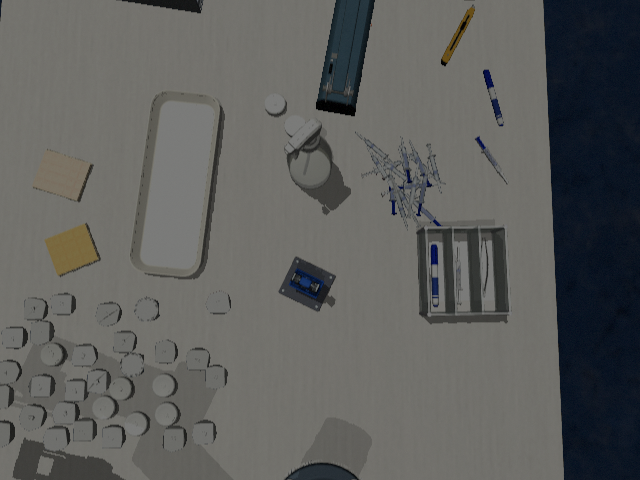

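View pics/side0.png

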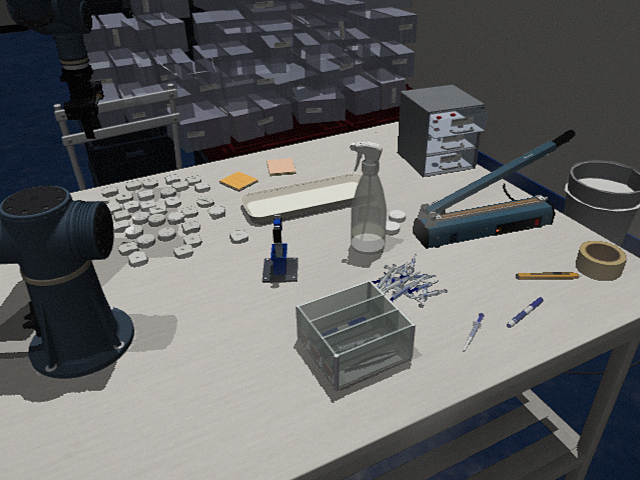

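The top view shows the marker in the rack's left pocket (about 434,275). The stand with the tongs is at (307,284), turned. The tray is at (178,184) and the sprayer at (310,160). Next I measure all of these.

```bash
python3 - <<'E'
from h import *
p=cv2.imread('pics/top0.png');d=np.load('pics/top0.npy');P=world('top',d)
c=p[245:325,265:350]; c2=p[215:325,405:520]
a=cv2.resize(c,None,fx=5,fy=5,interpolation=cv2.INTER_CUBIC);b=cv2.resize(c2,None,fx=3.3,fy=3.636,interpolation=cv2.INTER_CUBIC)
b=cv2.resize(b,(375,400)); a=cv2.resize(a,(425,400))
cv2.imwrite('pics/zoom.png',np.clip(np.hstack([a,b]).astype(float)*1.6,0,255).astype(np.uint8))
hsv=cv2.cvtColor(p,cv2.COLOR_BGR2HSV)
def rep(name,m):
    uv=np.argwhere(m)[:,::-1]; Q=P[m];Q=Q[~np.isnan(Q).any(1)]
    r=cv2.minAreaRect(Q[:,:2].astype(np.float32))
    print(name,m.sum(),'med',np.median(Q,0).round(4),'rect',np.round(r,4) if 0 else r,'pix',uv.mean(0))
def win(u0,u1,v0,v1):
    m=np.zeros((480,640),bool);m[v0:v1,u0:u1]=1;return m
z=P[...,2]
w=win(265,350,245,325)
print('z hist stand',np.histogram(z[w][~np.isnan(z[w])],bins=np.arange(-.01,.16,.01)))
rep('plate+',w&(z>.003)&(z<.012)&(hsv[...,2]<110))
rep('plate all',w&(z>.003))
rep('tongs top',w&(z>.1)); rep('head',w&(z>.13)); rep('well',w&(z>.05)&(z<.07))
w=win(120,235,80,285); rep('tray rim',w&(z>.018)&(z<.035)); rep('tray',w&(z>.01)); rep('trayfloor',w&(z<.008)&(z>-.002)&(hsv[...,2]>190))
w=win(410,520,215,325); print('z rack',np.histogram(z[w][~np.isnan(z[w])],bins=np.arange(-.01,.12,.01)))
rep('rack rim',w&(z>.08)&(z<.1))
b=w&(hsv[...,0]>100)&(hsv[...,0]<130)&(hsv[...,1]>120)&(np.mgrid[:480,:640][0]>240); rep('marker blue',b)
w=win(260,350,80,220); rep('sprayer',w&(z>.05)); rep('sprhead',w&(z>.2))
E
```

```text
z hist stand (array([1861, 4279,  103,    2,    6,   15,  183,  103,    1,    4,   23,
          3,    1,    3,   59,  126]), array([-0.01,  0.  ,  0.01,  0.02,  0.03,  0.04,  0.05,  0.06,  0.07,
        0.08,  0.09,  0.1 ,  0.11,  0.12,  0.13,  0.14,  0.15]))
plate+ 1236 med [0.4634 0.0295 0.0068] rect ((0.4640297293663025, 0.024349931627511978), (0.11445517092943192, 0.08774832636117935), 64.01390838623047) pix [307.10355987 284.02993528]
plate all 2519 med [0.4677 0.0317 0.0064] rect ((0.46729835867881775, 0.03159576654434204), (0.16683313250541687, 0.17917703092098236), 0.13294371962547302) pix [306.38745534 283.36601826]
tongs top 192 med [0.4699 0.0324 0.1432] rect ((0.46873578429222107, 0.032290659844875336), (0.05382267385721207, 0.018413931131362915), 62.99739456176758) pix [304.88020833 281.44270833]
head 185 med [0.4682 0.0324 0.1434] rect ((0.46873578429222107, 0.032290659844875336), (0.05382267385721207, 0.018413931131362915), 62.99739456176758) pix [305.02702703 281.4972973 ]
well 286 med [0.4684 0.0323 0.059 ] rect ((0.4694778323173523, 0.03237651661038399), (0.0624622
[... 716 characters left out ...]
0.11]))
rack rim 1785 med [ 0.4964 -0.2976  0.0899] rect ((0.4959569573402405, -0.2864546775817871), (0.1785385012626648, 0.16693122684955597), 1.0247161388397217) pix [468.04985994 269.06554622]
marker blue 239 med [ 0.5119 -0.2353  0.02  ] rect ((0.4862748384475708, -0.23655059933662415), (0.12837861478328705, 0.013587478548288345), 0.17914393544197083) pix [434.13807531 270.76150628]
sprayer 2974 med [0.7022 0.015  0.155 ] rect ((0.7846387624740601, -0.0017849579453468323), (0.08453311026096344, 0.24422171711921692), 69.29717254638672) pix [315.35104237 138.76866174]
sprhead 979 med [0.7033 0.0291 0.2814] rect ((0.7035561203956604, 0.03180128335952759), (0.03377094864845276, 0.07782328873872757), 46.92478561401367) pix [305.15526047 139.48621042]
  return _methods._mean(a, axis=axis, dtype=dtype,
  ret = um.true_divide(
<stdin>:11: RuntimeWarning: Mean of empty slice.
```

View pics/zoom.png

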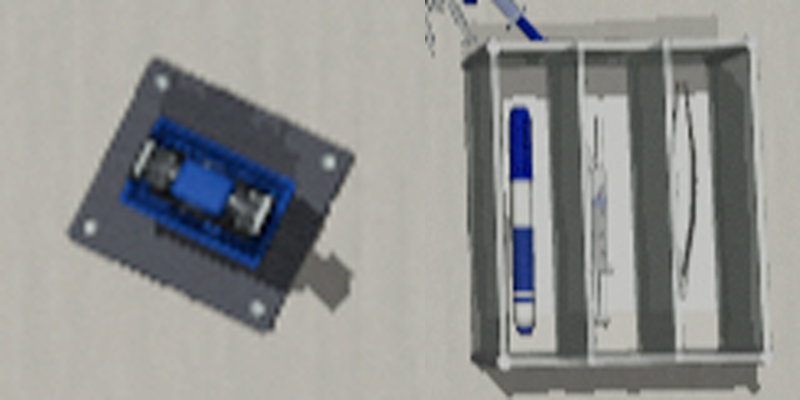

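Everything agrees with the given sizes:
- **Tongs:** head top z 0.143, at (0.4685, 0.0323), tongs' y at about 63.4°.
- **Marker:** at (0.486, -0.2365), along x.
- **Pocket centre:** y about -0.2335.
- **Tray:** centre (0.685, 0.312), long axis at -5.9°.

I'm starting towards the tongs.

Call:
arm_command:
  deltas: [1,0,0,0,0.105,1,0,0,0,0.104,1,-0.02,-0.014,0,0,1,-0.034,-0.0235,0,0,1,-0.034,-0.0235,0,0,1,-0.034,-0.0235,0,0,1,-0.034,-0.0235,0,0,1,-0.034,-0.0235,0,0,1,-0.034,-0.0235,0,0,1,-0.034,-0.0235,0,0,1,-0.034,-0.0235,0,0,1,-0.034,-0.0235,0,0]
  newtons: 20

```text
time: 1.6
position: [0.3485, 0.256, 0.2224]
tool_rot: [0.23, 0.973, -0.0, -0.0]
ft_force: [0.2, -0.2, -0.4]
grip_width: 0.087
grip_force: 0.0
```

Call:
arm_command:
  deltas: [1,-0.034,-0.0235,0,0,1,-0.034,-0.0235,0,0,1,-0.034,-0.0235,0,0,1,-0.034,-0.0235,0,0,1,-0.034,-0.0235,0,0,1,-0.025,-0.018,0,0,1,-0.014,-0.01,0,0,1,0,0,0,0,1,0,0,0,0]

```text
time: 2.72
position: [0.469, 0.0346, 0.2223]
tool_rot: [0.23, 0.973, 0.0, -0.001]
ft_force: [-0.2, -0.0, -1.5]
grip_width: 0.0869
grip_force: 0.0
```

```bash
cat >> h.py <<'E'
from scipy.spatial.transform import Rotation as R
def go(x,y,z,az=None):
    "tool-frame shift (after roll) and roll to reach TCP x,y,z with tool y at azimuth az (deg)"
    s=status.get_obs();r=R.from_quat(s['tool_rot']);M=r.as_matrix()
    a0=np.degrees(np.arctan2(M[1,1],M[0,1])); roll=0
    if az is not None: roll=np.radians((a0-az+90)%180-90)
    M2=M@R.from_euler('z',roll).as_matrix()
    print('t',s['time'],'pos',s['position'].round(4),'az',a0.round(2),'tilt',np.degrees(np.arccos(-M[2,2])).round(2),'q6',s['q'][5].round(2),'w',s['grip_width'],'f',s['grip_force'],s['ft_force'].round(1))
    print(' roll',round(roll,4),'shift',(M2.T@(np.array([x,y,z])-s['position'])).round(4))
E
python3 - <<'E'
from h import *
go(.4685,.0323,.1,63.4)
E
```

```text
t 2.725 pos [0.469  0.0346 0.2223] az 63.46 tilt 0.09 q6 -1.27 w 0.08685471506777004 f 0.0 [-0.2 -0.  -1.5]
 roll 0.0011 shift [-0.0008 -0.0023  0.1223]
```

Call:
arm_command:
  deltas: [1,-0.0008,-0.0023,0.02,0,1,0,0,0.025,0,1,0,0,0.025,0,1,0,0,0.025,0,1,0,0,0.0173,0,1,0,0,0.01,0,1,0,0,0,0,0.126,0,0,0,0,0.126,0,0,0,0,0.126,0,0,0,0,0.126,0,0,0,0,0.126,0,0,0,0]
  newtons: 20

```text
time: 4.22
position: [0.4695, 0.0311, 0.1003]
tool_rot: [0.23, 0.973, -0.0, -0.0]
ft_force: [-0.7, 0.0, 1.3]
grip_width: 0.0505
grip_force: 4.2
```

```bash
python3 - <<'E'
from h import *
go(.4685,.0323,.1,63.4)
E
```

```text
t 4.225 pos [0.4695 0.0311 0.1003] az 63.44 tilt 0.03 q6 -1.28 w 0.05052129857069437 f 4.159948481828906 [-0.7  0.   1.3]
 roll 0.0007 shift [0.0015 0.0006 0.0003]
```

Call:
arm_command:
  deltas: [0.1,0,0,0,0,0.1,0,0,0,0,0.1,0,0,-0.008,0,0.1,0,0,-0.015,0,0.1,0,0,-0.02,0,0.1,0,0,-0.02,0,0.1,0,0,-0.02,0,0.1,0,0,-0.02,0,0.1,0,0,-0.015,0,0.1,0,0,-0.008,0,0.1,0,0,0,0,0.1,0,0,0,0]
  newtons: 20

```text
time: 5.72
position: [0.4692, 0.0314, 0.2257]
tool_rot: [0.23, 0.973, 0.0, -0.001]
ft_force: [0.7, -0.1, 0.3]
grip_width: 0.048
grip_force: 3.9
```

```bash
python3 - <<'E'
from h import *
go(.486,-.2335,.226,91)
p,d=grab('top','top1');P=world('top',d)
grab('side','side1')
# rack rim fit at original image
d0=np.load('pics/top0.npy');Q=world('top',d0)
m=(Q[...,2]>.085)&(Q[...,2]<.096);w=np.zeros_like(m);w[215:325,405:520]=1
q=Q[m&w]
# inner pocket walls: histogram of y for rows mid pocket
for x0 in(.43,.48,.53):
    s=q[abs(q[:,0]-x0)<.02]; h,e=np.histogram(s[:,1],bins=np.arange(-.39,-.18,.004)); print(x0,[(round(e[i]+.002,3),h[i]) for i in range(len(h)) if h[i]>3])
E
cat > c.py <<'E'
import cv2,sys,numpy as np
f,u0,u1,v0,v1,k,o=sys.argv[1:];i=cv2.imread(f)[int(v0):int(v1),int(u0):int(u1)]
cv2.imwrite(o,np.clip(cv2.resize(i,None,fx=float(k),fy=float(k),interpolation=2)*1.6,0,255))
E
python3 c.py pics/side1.png 180 380 100 300 3 pics/s1.png
```

```text
t 5.725 pos [0.4692 0.0314 0.2257] az 63.42 tilt 0.07 q6 -1.28 w 0.04795273371098385 f 3.8980283143609995 [ 0.7 -0.1  0.3]
 roll -0.4813 shift [-0.0122 -0.2651 -0.0004]
0.43 [(np.float64(-0.372), np.int64(4)), (np.float64(-0.368), np.int64(38)), (np.float64(-0.364), np.int64(32)), (np.float64(-0.36), np.int64(6)), (np.float64(-0.356), np.int64(6)), (np.float64(-0.352), np.int64(4)), (np.float64(-0.348), np.int64(4)), (np.float64(-0.344), np.int64(4)), (np.float64(-0.336), np.int64(4)), (np.float64(-0.332), np.int64(5)), (np.float64(-0.328), np.int64(4)), (np.float64(-0.32), np.int64(5)), (np.float64(-0.316), np.int64(27)), (np.float64(-0.312), np.int64(38)), (np.float64(-0.308), np.int64(4)), (np.float64(-0.304), np.int64(4)), (np.float64(-0.3), np.int64(4)), (np.float64(-0.292), np.int64(5)), (np.float64(-0.284), np.int64(5)), (np.float64(-0.272), np.int64(4)), (np.float64(-0.264), np.int64(21)), (np.float64(-0.26), np.int64(43)), (np.float64(-0.256), np.int64(4)), (np.float64(-0.248), np.int64(4)), (np.float64(-0.212), np.int64(7)), (np.float64(-0.208), np.int64(43)), (np.float64(-0.204), np.int64(10))]
0.48 [(np.float64(-0.368), np.int64(26)), (np.float64(-0.364), np.int64(35)), (np.float64(-0.316), np.int64(20)), (np.float64(-0.312), np.int64(43)), (np.float64(-0.264), np.int64(9)), (np.float64(-0.26), np.int64(43)), (np.float64(-0.256), np.int64(11)), (np.float64(-0.208), np.int64(40)), (np.float64(-0.204), np.int64(20))]
0.53 [(np.float64(-0.368), np.int64(20)), (np.float64(-0.364), np.int64(45)), (np.float64(-0.316), np.int64(12)), (np.float64(-0.312), np.int64(42)), (np.float64(-0.308), np.int64(13)), (np.float64(-0.26), np.int64(38)), (np.float64(-0.256), np.int64(23)), (np.float64(-0.208), np.int64(26)), (np.float64(-0.204), np.int64(33))][ WARN:0@0.052] global loadsave.cpp:1063 imwrite_ Unsupported depth image for selected encoder is fallbacked to CV_8U.
```

View pics/s1.png

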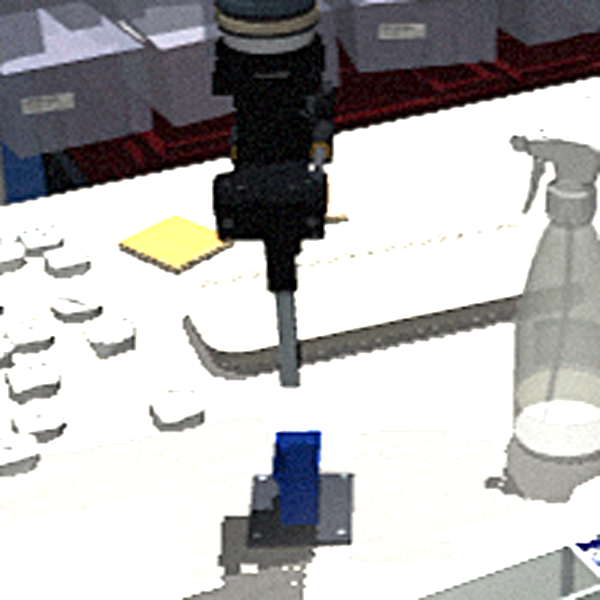

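The tongs hang upright and clear of the well. I'm moving them over the marker's pocket.

Call:
arm_command:
  deltas: [0.1,0,0,0,-0.12,0.1,0,0,0,-0.12,0.1,0,0,0,-0.12,0.1,0,0,0,-0.121,0.1,-0.001,-0.015,0,0,0.1,-0.0015,-0.032,0,0,0.1,-0.0015,-0.034,0,0,0.1,-0.0015,-0.034,0,0,0.1,-0.0015,-0.034,0,0,0.1,-0.0015,-0.034,0,0,0.1,-0.0015,-0.034,0,0,0.1,-0.0015,-0.028,0,0]

```text
time: 7.32
position: [0.485, -0.216, 0.2259]
tool_rot: [-0.007, 1.0, -0.0, -0.0]
ft_force: [0.1, -0.2, -2.5]
grip_width: 0.0479
grip_force: 3.9
```

Call:
arm_command:
  deltas: [0.1,-0.0007,-0.0141,0,0,0.1,0,-0.006,0,0,0.1,0,0,0,0,0.1,0,0,0,0]

```text
time: 7.82
position: [0.4862, -0.2326, 0.2262]
tool_rot: [-0.009, 1.0, 0.0, -0.0]
ft_force: [-0.4, -1.2, -1.6]
grip_width: 0.048
grip_force: 3.9
```

```bash
python3 - <<'E'
from h import *
go(.486,-.2335,.226,91)
p,d=grab('side','side2');P=world('side',d)
x,y,z=P[...,0],P[...,1],P[...,2]
m=(abs(x-.486)<.04)&(abs(y+.2335)<.05)&(z>.12)&(z<.25)
for a in np.arange(.12,.25,.01):
    s=m&(z>=a)&(z<a+.01)
    if s.sum(): print(a.round(2),s.sum(),P[s].min(0).round(4),P[s].max(0).round(4),np.median(P[s],0).round(4))
v,u=np.argwhere(m).mean(0).astype(int);print(u,v)
cv2.imwrite('pics/s2.png',np.clip(cv2.resize(p[max(v-60,0):v+140,u-100:u+100,::-1],(600,600)).astype(float)*1.4,0,255).astype(np.uint8))
E
```

```text
t 7.825 pos [ 0.4862 -0.2326  0.2262] az 91.03 tilt 0.05 q6 -2.24 w 0.048043637616999216 f 3.898045696441841 [-0.4 -1.2 -1.6]
 roll 0.0004 shift [ 0.0002 -0.0009  0.0002]
0.13 42 [ 0.4776 -0.2508  0.1303] [ 0.4938 -0.2164  0.1399] [ 0.486  -0.2204  0.1364]
0.14 58 [ 0.4762 -0.2521  0.14  ] [ 0.4944 -0.2173  0.15  ] [ 0.4849 -0.2219  0.1451]
0.15 67 [ 0.4771 -0.2503  0.1504] [ 0.4928 -0.2153  0.1599] [ 0.4844 -0.2216  0.155 ]
0.16 44 [ 0.4787 -0.2496  0.1601] [ 0.4927 -0.2157  0.1697] [ 0.4849 -0.2206  0.1653]
0.17 54 [ 0.4768 -0.2502  0.1703] [ 0.4929 -0.2171  0.1799] [ 0.4842 -0.2221  0.175 ]
0.18 53 [ 0.4774 -0.2504  0.1801] [ 0.4922 -0.2163  0.19  ] [ 0.485  -0.2208  0.184 ]
0.19 59 [ 0.4773 -0.2514  0.1901] [ 0.4929 -0.2159  0.1996] [ 0.4856 -0.2221  0.1948]
0.2 53 [ 0.4779 -0.2519  0.2001] [ 0.4922 -0.2159  0.2098] [ 0.4849 -0.2198  0.2051]
0.21 53 [ 0.4774 -0.2517  0.2103] [ 0.4921 -0.2129  0.2199] [ 0.4843 -0.2193  0.2157]
0.22 55 [ 0.4758 -0.2658  0.2204] [ 0.4999 -0.2011  0.2298] [ 0.484  -0.2134  0.2261]
0.23 95 [ 0.4751 -0.2688  0.2301] [ 0.4994 -0.2018  0.2399] [ 0.4825 -0.2627  0.2346]
0.24 83 [ 0.4751 -0.2688  0.2401] [ 0.4994 -0.2014  0.2498] [ 0.4816 -0.2636  0.2449]
336 259
```

View pics/s2.png

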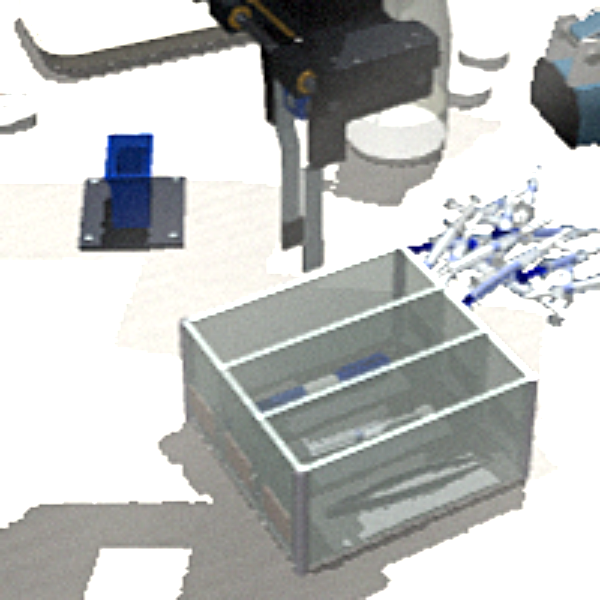

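The tongs hang straight and centred at y = -0.2336. I'm shifting 2 mm towards the marker's line, opening slightly and descending.

Call:
arm_command:
  deltas: [0.13,0,-0.002,0,0,0.13,0,0,0.01,0,0.13,0,0,0.015,0,0.13,0,0,0.015,0,0.13,0,0,0.015,0,0.13,0,0,0.015,0,0.13,0,0,0.015,0,0.13,0,0,0.01,0,0.13,0,0,0,0,0.13,0,0,0,0]

```text
time: 9.12
position: [0.4868, -0.2359, 0.1316]
tool_rot: [-0.009, 1.0, -0.0, 0.0]
ft_force: [-0.2, -0.1, -1.2]
grip_width: 0.0492
grip_force: 3.7
```

```bash
python3 - <<'E'
from h import *
go(.486,-.2346,.1025,91)
E
```

```text
t 9.125 pos [ 0.4868 -0.2359  0.1316] az 90.99 tilt 0.06 q6 -2.25 w 0.0492050245591156 f 3.7036592260119505 [-0.2 -0.1 -1.2]
 roll -0.0002 shift [0.0008 0.0013 0.0291]
```

Call:
arm_command:
  deltas: [0.13,0,0.0008,0.008,0,0.13,0,0,0.008,0,0.13,0,0,0.008,0,0.13,0,0,0.005,0,0.13,0,0,0,0,0.13,0,0,0,0]

```text
time: 9.88
position: [0.4866, -0.2349, 0.1023]
tool_rot: [-0.009, 1.0, -0.0, 0.0]
ft_force: [0.3, -0.1, -1.8]
grip_width: 0.0491
grip_force: 3.7
```

```bash
python3 - <<'E'
from h import *
go(.486,-.2346,.1025,91)
p,d=grab('side','side3')
cv2.imwrite('pics/s3.png',np.clip(cv2.resize(p[220:400,270:450,::-1],(600,600),interpolation=2).astype(float)*1.6,0,255).astype(np.uint8))
E
```

```text
t 9.875 pos [ 0.4866 -0.2349  0.1023] az 90.98 tilt 0.02 q6 -2.24 w 0.04909017471403703 f 3.7037808252716786 [ 0.3 -0.1 -1.8]
 roll -0.0003 shift [ 0.0006  0.0003 -0.0002]
```

View pics/s3.png

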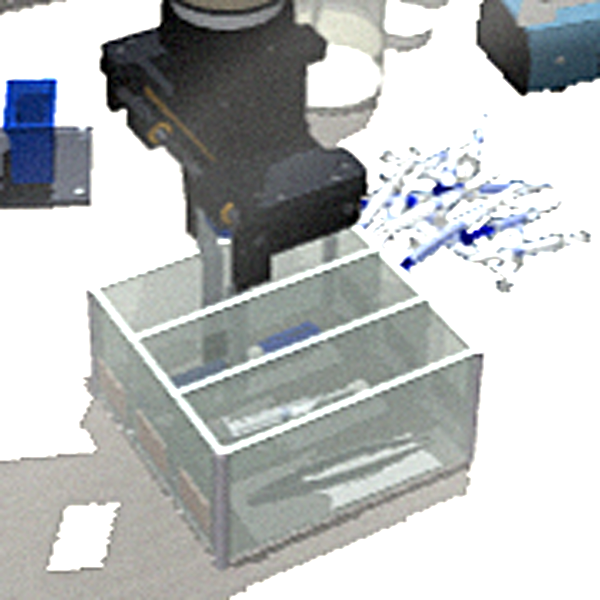

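Both legs straddle the marker with no contact force, so I'm squeezing.

Call:
arm_command:
  deltas: [-0.3,0,0,0,0,-0.3,0,0,0,0,-0.3,0,0,0,0,-0.3,0,0,0,0,-0.3,0,0,0,0]
  newtons: 25

```text
time: 10.55
position: [0.4866, -0.2349, 0.1024]
tool_rot: [-0.009, 1.0, -0.0, 0.0]
ft_force: [0.7, 0.3, 0.1]
grip_width: 0.0352
grip_force: 25.0
```

Call:
arm_command:
  deltas: [-0.3,0,0,-0.004,0,-0.3,0,0,-0.006,0,-0.3,0,0,-0.01,0,-0.3,0,0,-0.01,0,-0.3,0,0,0,0]

```text
time: 11.18
position: [0.4872, -0.2353, 0.1335]
tool_rot: [-0.009, 1.0, -0.001, 0.001]
ft_force: [-0.1, -0.2, -2.3]
grip_width: 0.0351
grip_force: 25.0
```

```bash
python3 - <<'E'
from h import *
go(.486,-.2346,.1025,91)
p,d=grab('side','side4')
cv2.imwrite('pics/s4.png',np.clip(cv2.resize(p[220:400,270:450,::-1],(600,600),interpolation=2).astype(float)*1.6,0,255).astype(np.uint8))
E
```

```text
t 11.175 pos [ 0.4872 -0.2353  0.1335] az 90.99 tilt 0.16 q6 -2.24 w 0.035124536649166926 f 24.999718168837717 [-0.1 -0.2 -2.3]
 roll -0.0002 shift [0.0013 0.0008 0.031 ]
```

View pics/s4.png

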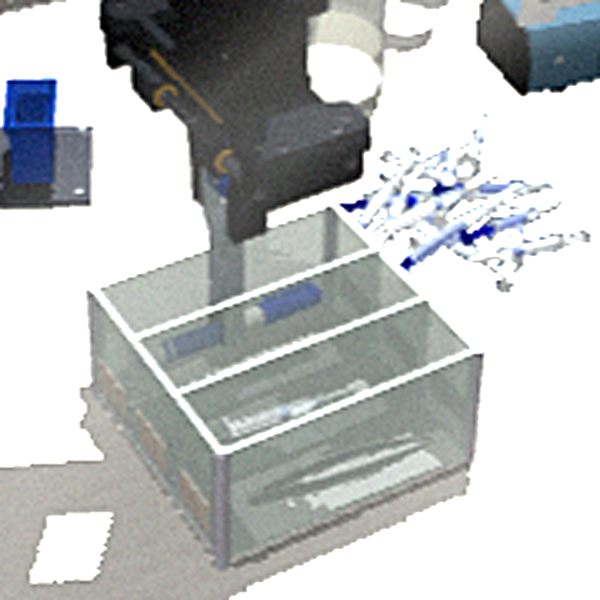

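The marker is level in the tongs and off the floor. I'm lifting clear and moving across on the near side of the sprayer.

Call:
arm_command:
  deltas: [-0.3,0,0,-0.01,0,-0.3,0,0,-0.016,0,-0.3,0,0,-0.02,0,-0.3,0,0,-0.02,0,-0.3,0,0,-0.02,0,-0.3,0,0,-0.016,0,-0.3,0,0,-0.01,0,-0.3,0,0,-0.003,0,-0.3,0,0,0,0,-0.3,0,0,0,0]

```text
time: 12.48
position: [0.4861, -0.2345, 0.2465]
tool_rot: [-0.009, 1.0, 0.001, -0.001]
ft_force: [-0.4, 0.1, -1.9]
grip_width: 0.0351
grip_force: 25.0
```

```bash
python3 - <<'E'
from h import *
go(.47,.20,.2485,91)
p,d=grab('side','side5')
cv2.imwrite('pics/s5.png',np.clip(cv2.resize(p[140:340,250:450,::-1],(600,600),interpolation=2).astype(float)*1.6,0,255).astype(np.uint8))
E
```

```text
t 12.475 pos [ 0.4861 -0.2345  0.2465] az 90.98 tilt 0.09 q6 -2.24 w 0.03513907579956067 f 24.9997237646312 [-0.4  0.1 -1.9]
 roll -0.0003 shift [ 0.0085  0.4347 -0.0015]
```

View pics/s5.png

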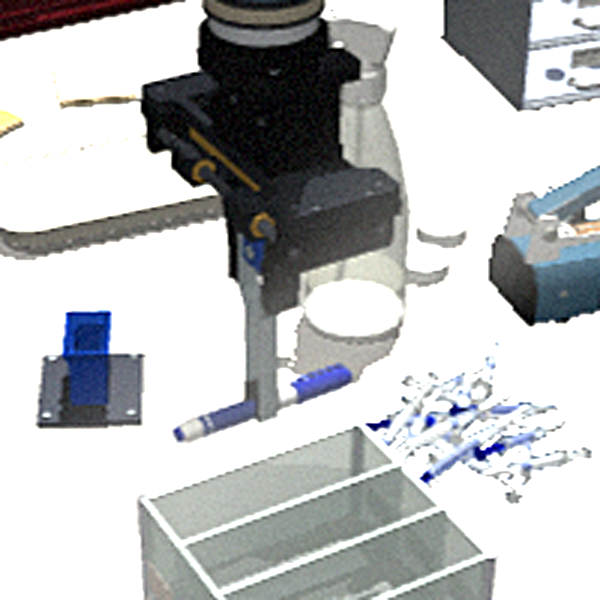

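The marker is held level above the rack. I'm carrying it across.

Call:
arm_command:
  deltas: [-0.3,0.0005,0.01,0,0,-0.3,0.0005,0.018,0,0,-0.3,0.0005,0.025,0,0,-0.3,0.0005,0.028,0,0,-0.3,0.0005,0.028,0,0,-0.3,0.0005,0.028,0,0,-0.3,0.0005,0.028,0,0,-0.3,0.0005,0.028,0,0,-0.3,0.0005,0.028,0,0,-0.3,0.0005,0.028,0,0,-0.3,0.0005,0.028,0,0,-0.3,0.0005,0.028,0,0]

```text
time: 14.02
position: [0.4742, 0.0721, 0.2473]
tool_rot: [-0.009, 1.0, 0.0, -0.0]
ft_force: [-1.0, 0.2, -0.8]
grip_width: 0.0353
grip_force: 25.0
```

Call:
arm_command:
  deltas: [-0.3,0.0005,0.028,0,0,-0.3,0.0005,0.028,0,0,-0.3,0.0005,0.028,0,0,-0.3,0.0005,0.025,0,0,-0.3,0.0005,0.018,0,0,-0.3,0,0.008,0,0,-0.3,0,0,0,0.04,-0.3,0,0,0,0.04,-0.3,0,0,0,0.04,-0.3,0,0,0,0]

```text
time: 15.28
position: [0.4703, 0.2047, 0.2472]
tool_rot: [0.051, 0.999, -0.0, -0.0]
ft_force: [1.2, -0.2, -0.8]
grip_width: 0.0354
grip_force: 25.0
```

```bash
python3 - <<'E'
from h import *
go(.62,.318,.2485,84.1)
E
```

```text
t 15.275 pos [0.4703 0.2047 0.2472] az 84.11 tilt 0.02 q6 -1.28 w 0.03535247454314528 f 25.00001053966116 [ 1.2 -0.2 -0.8]
 roll 0.0001 shift [-0.1372  0.1281 -0.0013]
```

Call:
arm_command:
  deltas: [-0.3,-0.008,0.007,0,0,-0.3,-0.014,0.013,0,0,-0.3,-0.018,0.017,0,0,-0.3,-0.018,0.017,0,0,-0.3,-0.018,0.017,0,0,-0.3,-0.018,0.017,0,0,-0.3,-0.018,0.017,0,0,-0.3,-0.015,0.014,0,0,-0.3,-0.01,0.009,0,0,-0.3,0,0,0.01,0,-0.3,0,0,0.02,0,-0.3,0,0,0.02,0]

```text
time: 16.77
position: [0.6191, 0.3179, 0.1958]
tool_rot: [0.051, 0.999, -0.0, -0.001]
ft_force: [0.7, 0.4, -2.2]
grip_width: 0.0353
grip_force: 25.0
```

Call:
arm_command:
  deltas: [-0.3,0,0,0.02,0,-0.3,0,0,0.02,0,-0.3,0,0,0.015,0,-0.3,0,0,0.01,0,-0.3,0,0,0.005,0,-0.3,0,0,0,0,-0.3,0,0,0,0]

```text
time: 17.65
position: [0.6203, 0.3184, 0.128]
tool_rot: [0.051, 0.999, 0.0, 0.001]
ft_force: [-0.7, -0.1, -1.0]
grip_width: 0.0349
grip_force: 25.0
```

```bash
python3 - <<'E'
from h import *
go(.62,.318,.0984,84.1)
p,d=grab('side','side6');P=world('side',d)
cv2.imwrite('pics/s6.png',np.clip(cv2.resize(p[80:280,220:420,::-1],(600,600),interpolation=2).astype(float)*1.2,0,255).astype(np.uint8))
E
```

```text
t 17.65 pos [0.6203 0.3184 0.128 ] az 84.11 tilt 0.09 q6 -1.15 w 0.0348975119479494 f 24.9997278569208 [-0.7 -0.1 -1. ]
 roll 0.0002 shift [ 0.0003 -0.0005  0.0296]
```

View pics/s6.png

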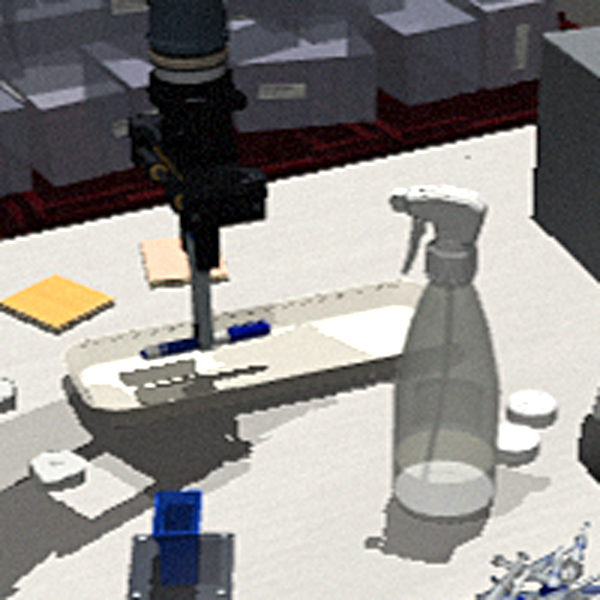

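The marker is over the tray floor, well inside the rim. I'm lowering it the last 29 mm.

Call:
arm_command:
  deltas: [-0.3,0,0,0.01,0,-0.3,0,0,0.008,0,-0.3,0,0,0.006,0,-0.3,0,0,0.003,0,-0.3,0,0,0.001,0,-0.3,0,0,0,0,-0.3,0,0,0,0]

```text
time: 18.58
position: [0.6201, 0.3183, 0.0996]
tool_rot: [0.051, 0.999, 0.0, 0.0]
ft_force: [-0.3, 0.8, -1.8]
grip_width: 0.0354
grip_force: 25.0
```

```bash
python3 - <<'E'
from h import *
go(.62,.318,.0984,84.1)
E
```

```text
t 18.575 pos [0.6201 0.3183 0.0996] az 84.11 tilt 0.04 q6 -1.15 w 0.035390660383911816 f 24.999667254887754 [-0.3  0.8 -1.8]
 roll 0.0002 shift [ 0.     -0.0003  0.0012]
```

Call:
arm_command:
  deltas: [-0.1,0,0,0.001,0,0,0,0,0,0,0.13,0,0,0,0,0.13,0,0,0,0,0.13,0,0,0,0,0.13,0,0,0,0,0.13,0,0,-0.005,0,0.13,0,0,-0.01,0,0.13,0,0,-0.015,0,0.13,0,0,-0.02,0,0.13,0,0,-0.02,0,0.13,0,0,-0.02,0]

```text
time: 20.08
position: [0.6202, 0.3184, 0.1907]
tool_rot: [0.051, 0.999, 0.0, 0.001]
ft_force: [0.1, -0.2, -2.3]
grip_width: 0.0488
grip_force: 3.7
```

Call:
arm_command:
  deltas: [0.13,0,0,-0.02,0,0.13,0,0,-0.01,0,0.13,0,0,-0.006,0,0.13,0,0,0,0,0.13,0,0,0,0]

```text
time: 20.7
position: [0.6193, 0.3181, 0.2234]
tool_rot: [0.051, 0.999, -0.0, -0.001]
ft_force: [-1.1, 0.6, -0.8]
grip_width: 0.0494
grip_force: 3.7
```

```bash
python3 - <<'E'
from h import *
go(.4692,.0314,.2257,63.44)
p,d=grab('side','side7');P=world('side',d)
hsv=cv2.cvtColor(p,cv2.COLOR_RGB2HSV)
x,y,z=P[...,0],P[...,1],P[...,2]
m=(hsv[...,0]>105)&(hsv[...,0]<130)&(hsv[...,1]>130)&(x>.5)&(y>.2)&(y<.45)&(z<.05)&(x<.8)
print(m.sum(),np.percentile(P[m],[2,50,98],axis=0).round(3))
cv2.imwrite('pics/s7.png',np.clip(cv2.resize(p[80:280,220:420,::-1],(600,600),interpolation=2).astype(float)*1.2,0,255).astype(np.uint8))
E
```

```text
t 20.7 pos [0.6193 0.3181 0.2234] az 84.11 tilt 0.1 q6 -1.15 w 0.04943363070800725 f 3.6725914589624153 [-1.1  0.6 -0.8]
 roll 0.3608 shift [ 0.0061 -0.3236 -0.0019]
114 [[0.577 0.3   0.008]
 [0.648 0.312 0.015]
 [0.681 0.324 0.021]]
```

View pics/s7.png

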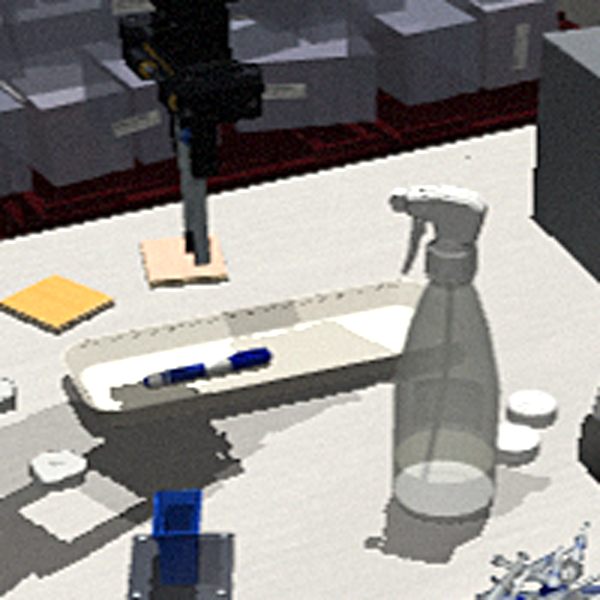

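The marker lies flat in the tray, centred near (0.62, 0.315). I'm returning the tongs to the stand.

Call:
arm_command:
  deltas: [0.13,0,0,0,0.12,0.13,0,0,0,0.12,0.13,0,0,0,0.121,0.13,0.0005,-0.012,0,0,0.13,0.0005,-0.022,0,0,0.13,0.0006,-0.03,0,0,0.13,0.0006,-0.033,0,0,0.13,0.0006,-0.033,0,0,0.13,0.0006,-0.033,0,0,0.13,0.0006,-0.033,0,0,0.13,0.0006,-0.033,0,0,0.13,0.0006,-0.033,0,0]

```text
time: 22.25
position: [0.4966, 0.0849, 0.2242]
tool_rot: [0.229, 0.973, -0.0, -0.0]
ft_force: [0.3, 0.0, -1.3]
grip_width: 0.0491
grip_force: 3.7
```

Call:
arm_command:
  deltas: [0.13,0.0005,-0.03,0,0,0.13,0.0004,-0.02,0,0,0.13,0,-0.0116,0,0,0.13,0,0,0,0,0.13,0,0,0,0,0.13,0,0,0,0]

```text
time: 23.0
position: [0.4699, 0.0321, 0.2242]
tool_rot: [0.229, 0.973, 0.0, 0.0]
ft_force: [-0.4, 0.9, -0.5]
grip_width: 0.0492
grip_force: 3.7
```

```bash
python3 - <<'E'
from h import *
for i in range(3):
    p,d=grab('side','side8');P=world('side',d); go(.4693,.0312,.1005,63.44)
x,y,z=P[...,0],P[...,1],P[...,2]
for a in(.135,.155,.175,.195):
    m=(abs(x-.469)<.04)&(abs(y-.031)<.04)&(z>a)&(z<a+.02); print(a,m.sum(),np.median(P[m],0).round(4),P[m].min(0).round(4),P[m].max(0).round(4))
E
```

```text
t 23.05 pos [0.4699 0.0321 0.2242] az 63.49 tilt 0.01 q6 -1.28 w 0.04937800284153207 f 3.6725746032607276 [ 0.4  1.3 -1.3]
 roll 0.0009 shift [ 1.000e-04 -1.100e-03  1.237e-01]
t 23.1 pos [0.4698 0.0321 0.2242] az 63.49 tilt 0.01 q6 -1.28 w 0.049229634272372064 f 3.672527502858429 [ 0.7  0.3 -0.3]
 roll 0.0008 shift [ 0.     -0.001   0.1237]
t 23.15 pos [0.4698 0.032  0.2242] az 63.48 tilt 0.0 q6 -1.28 w 0.04919497904790797 f 3.6724823460099287 [-0.6 -0.2 -1.1]
 roll 0.0007 shift [ 1.000e-04 -9.000e-04  1.237e-01]
0.135 62 [0.4634 0.0189 0.1464] [0.4565 0.0129 0.1351] [0.4825 0.0464 0.1547]
0.155 54 [0.4635 0.0179 0.1649] [0.4552 0.0132 0.1556] [0.483  0.0463 0.1747]
0.175 59 [0.4639 0.0185 0.1859] [0.4554 0.012  0.1751] [0.484  0.0466 0.1949]
0.195 45 [0.462  0.0185 0.2027] [0.4553 0.0112 0.1951] [0.4806 0.043  0.2144]
```

Call:
arm_command:
  deltas: [0.13,0,-0.0009,0.012,0,0.13,0,0,0.02,0,0.13,0,0,0.02,0,0.13,0,0,0.018,0,0.13,0,0,0.015,0,0.13,0,0,0.015,0,0.13,0,0,0.012,0,0.13,0,0,0.006,0,0.13,0,0,0.003,0,0.13,0,0,0.0015,0,0.13,0,0,0,0,0.13,0,0,0,0]

```text
time: 24.65
position: [0.4694, 0.0307, 0.1021]
tool_rot: [0.23, 0.973, 0.0, 0.0]
ft_force: [-0.6, -0.2, -1.2]
grip_width: 0.0493
grip_force: 3.7
```

```bash
python3 - <<'E'
from h import *
go(.4693,.0312,.1005,63.44)
p,d=grab('side','side9')
cv2.imwrite('pics/s9.png',np.clip(cv2.resize(p[170:300,210:340,::-1],(600,600),interpolation=2).astype(float)*1.4,0,255).astype(np.uint8))
E
```

```text
t 24.65 pos [0.4694 0.0307 0.1021] az 63.43 tilt 0.04 q6 -1.28 w 0.04925783031922619 f 3.6727396540663904 [-0.6 -0.2 -1.2]
 roll -0.0002 shift [0.0003 0.0004 0.0016]
```

View pics/s9.png

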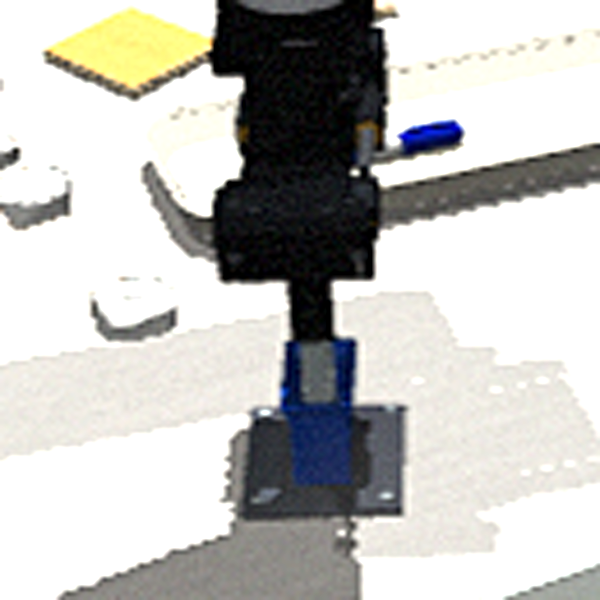

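The tongs are in the well, about 1.5 mm above its floor. I'm lowering them, releasing and retreating upward.

Call:
arm_command:
  deltas: [0.13,0,0,0.001,0,0.13,0,0,0.0006,0,0.18,0,0,0,0,0.24,0,0,0,0,0.3,0,0,0,0,0.6,0,0,0,0,0.95,0,0,0,0,0.95,0,0,0,0,0.95,0,0,-0.008,0,0.95,0,0,-0.015,0,0.95,0,0,-0.025,0,0.95,0,0,-0.03,0]

```text
time: 26.2
position: [0.4688, 0.0308, 0.1791]
tool_rot: [0.23, 0.973, -0.0, -0.0]
ft_force: [0.4, 0.5, 0.6]
grip_width: 0.0846
grip_force: 0.0
```

Call:
arm_command:
  deltas: [0.95,0,0,-0.03,0,0.95,0,0,-0.025,0,0.95,0,0,-0.012,0,0.95,0,0,0,0,0.95,0,0,0,0]

```text
time: 26.82
position: [0.4684, 0.0309, 0.2443]
tool_rot: [0.23, 0.973, -0.0, -0.001]
ft_force: [0.7, 0.1, 0.1]
grip_width: 0.0847
grip_force: 0.0
```

```bash
python3 - <<'E'
from h import *
go(.4693,.0312,.1005,63.44)
p,d=grab('side','side10');P0=world('side',np.load('pics/side0.npy'));P=world('side',d)
for Q,n in((P0,'before'),(P,'now')):
    x,y,z=Q[...,0],Q[...,1],Q[...,2]
    for a,b in((.07,.11),(.12,.14),(.14,.16)):
        m=(abs(x-.469)<.04)&(abs(y-.031)<.04)&(z>a)&(z<b); print(n,a,m.sum(),np.median(Q[m],0).round(4),np.max(Q[m],0).round(4))
E
```

```text
t 26.825 pos [0.4684 0.0309 0.2443] az 63.43 tilt 0.12 q6 -1.28 w 0.08472140581339449 f 0.0 [0.7 0.1 0.1]
 roll -0.0003 shift [-0.0009  0.0008  0.1438]
before 0.07 89 [0.4615 0.0134 0.0928] [0.4894 0.054  0.1099]
before 0.12 89 [0.4629 0.0113 0.1318] [0.4895 0.0589 0.1399]
before 0.14 74 [0.4682 0.0275 0.1438] [0.4871 0.0593 0.1474]
now 0.07 96 [0.4613 0.0141 0.0928] [0.4907 0.0555 0.1098]
now 0.12 84 [0.4613 0.0112 0.1323] [0.4908 0.0588 0.1398]
now 0.14 77 [0.4688 0.0282 0.1442] [0.4869 0.0587 0.1491]
```

The tongs stand exactly as they did at the start and the gripper is clear, so I'm handing in.

```bash
python3 -c "
from rig import order
print(order.hand_in())"
```

```text
the job is handed in; nothing more can be done
None
```

The marker lies flat in the tray and the tongs stand upright, released, back in their stand; I handed the job in at about 27 s of the 62 s limit, but the hand-in returned no verdict.

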